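Find the loose clamp bolt of a dry-block thermostat and hold its cover open

TASK

Check the dry-block thermostat before its run: first press the black stopper of the reference well fully home, then tap the three hex clamp bolts in turn from left to right (as seen from the robot) to find the one that is loose and gives under the push. Lift the cover of the loose bolt's chamber and finish holding it at least half-way open, so that a colleague can get at the insert; keep the other two covers shut and leave the things standing around where they are.

Things in the scene. Friction and masses are not known exactly. Their poses are not given: they have to be found in the camera images.
- unit: Three-chamber dry-block thermostat, fixed: white case, grey deck, 280 mm deep (its x), 460 mm wide (its y), deck top at 100 mm. Origin under its centre, z up; its front (bolts, display) faces -x. Place and yaw vary. Each of the three chambers has a hinged cover and, 60 mm in front of its handle, a clamp bolt. Chambers at y = +125, +20, -85 mm, stopper at -182 mm in its frame.
- stopper_top (a point): Centre of the top of the reference well's black stopper, at the right-hand end of the deck: a 28 mm knob 18 mm high on a 40 mm flange 6 mm thick, over a grey 48 mm collar. Fully home, the flange sits on the collar, top 132 mm above the bench. At the start it stands 7 to 10 mm proud; it is pushed straight down with about 6 N and stays where it is left.
- stopper (a joint): How far the stopper has been pushed in, m: 0 to 0.003 at the start, 0.010 fully home against its collar (a hard stop).
- bolt_left (a point): Centre of the top of the left (largest y) chamber's bolt when untouched (the point is fixed to the unit): steel hex head, 19 mm across flats, on a 25 mm flange over a short spring; top 122 mm above the bench. A tight bolt does not give. The loose one looks the same and stands as high, but under 1 to 2.5 N it sinks 5 mm to a stop, and springs back when let go.
- bolt_mid (a point): Centre of the top of the middle chamber's bolt when untouched (the point is fixed to the unit): steel hex head, 19 mm across flats, on a 25 mm flange over a short spring; top 122 mm above the bench. A tight bolt does not give. The loose one looks the same and stands as high, but under 1 to 2.5 N it sinks 5 mm to a stop, and springs back when let go.
- bolt_right (a point): Centre of the top of the right (smallest y) chamber's bolt when untouched (the point is fixed to the unit): steel hex head, 19 mm across flats, on a 25 mm flange over a short spring; top 122 mm above the bench. A tight bolt does not give. The loose one looks the same and stands as high, but under 1 to 2.5 N it sinks 5 mm to a stop, and springs back when let go.
- cover_left (a joint): Angle of the left (largest y) chamber's cover, rad: 0 shut, growing as its front edge rises, stop at 1.4. A grey plate 135 x 98 x 12 mm, about 0.3 kg, hinged along its far edge; it falls shut when let go.
- handle_left (a point): Middle of the left (largest y) cover's handle; moves with the cover. A round steel bar 10 mm thick, 60 mm long along the unit's y, on a post at each end (50 mm free between), its axis 32 mm above the cover's top face, 146 mm above the bench when shut. The hinge axis (along the unit's y) is 115 mm behind the shut bar (+x of the unit) and 44 mm lower: an arc of radius 123 mm.
- cover_mid (a joint): Angle of the middle chamber's cover, rad: 0 shut, growing as its front edge rises, stop at 1.4. A grey plate 135 x 98 x 12 mm, about 0.3 kg, hinged along its far edge; it falls shut when let go.
- handle_mid (a point): Middle of the middle cover's handle; moves with the cover. A round steel bar 10 mm thick, 60 mm long along the unit's y, on a post at each end (50 mm free between), its axis 32 mm above the cover's top face, 146 mm above the bench when shut. The hinge axis (along the unit's y) is 115 mm behind the shut bar (+x of the unit) and 44 mm lower: an arc of radius 123 mm.
- cover_right (a joint): Angle of the right (smallest y) chamber's cover, rad: 0 shut, growing as its front edge rises, stop at 1.4. A grey plate 135 x 98 x 12 mm, about 0.3 kg, hinged along its far edge; it falls shut when let go.
- handle_right (a point): Middle of the right (smallest y) cover's handle; moves with the cover. A round steel bar 10 mm thick, 60 mm long along the unit's y, on a post at each end (50 mm free between), its axis 32 mm above the cover's top face, 146 mm above the bench when shut. The hinge axis (along the unit's y) is 115 mm behind the shut bar (+x of the unit) and 44 mm lower: an arc of radius 123 mm.
- bolt_a (a joint): How far one of the three clamp bolts is pressed down at this moment, m: 0 untouched, 0.005 at most for a loose one, under 0.001 for a tight one. The letters are not tied to places: which bolt stands at which chamber changes each time.
- bolt_b (a joint): How far one of the three clamp bolts is pressed down at this moment, m: 0 untouched, 0.005 at most for a loose one, under 0.001 for a tight one. The letters are not tied to places: which bolt stands at which chamber changes each time.
- bolt_c (a joint): How far one of the three clamp bolts is pressed down at this moment, m: 0 untouched, 0.005 at most for a loose one, under 0.001 for a tight one. The letters are not tied to places: which bolt stands at which chamber changes each time.
- vial_deck: Bystander: glass vial 27 mm across, 55 mm high, on the thermostat's deck behind the stopper. Origin at its underside's centre.
- vial_back: Bystander: glass vial 27 mm across, 55 mm high, on the rear strip of the deck, behind the covers. Origin at its underside's centre.
- wrench: Bystander: open-ended wrench 170 mm long lying on the bench, right of the thermostat. Origin under its middle.
- screwdriver: Bystander: black-handled screwdriver 190 mm long lying on the bench, left of the thermostat. Origin under its middle.
- wash_bottle: Bystander: white bottle 72 mm across, 170 mm high, on the bench, left. Origin at its underside's centre.
- beaker: Bystander: glass beaker 68 mm across, 85 mm high, on the bench, right. Origin at its underside's centre.
- sample_jar: Bystander: brown glass jar 60 mm across, 70 mm high, on the bench, right. Origin at its underside's centre.

How it is judged:
On the way, in this order (a step that is already met when the one before it is completed fails the run):
1. the stopper is pressed fully home (within 1.5 mm) (value of joint stopper above 0.0085 m), for 0.1 s.
2. the left (largest y) bolt is tapped with the fingers (more than 1 N) (((horizontal distance between bolt_a and bolt_left below 0.012 m and contact force between the fingers and bolt_a above 1 N) or (horizontal distance between bolt_b and bolt_left below 0.012 m and contact force between the fingers and bolt_b above 1 N) or (horizontal distance between bolt_c and bolt_left below 0.012 m and contact force between the fingers and bolt_c above 1 N))), for 0.02 s.
3. the middle bolt is tapped with the fingers (more than 1 N) (((horizontal distance between bolt_a and bolt_mid below 0.012 m and contact force between the fingers and bolt_a above 1 N) or (horizontal distance between bolt_b and bolt_mid below 0.012 m and contact force between the fingers and bolt_b above 1 N) or (horizontal distance between bolt_c and bolt_mid below 0.012 m and contact force between the fingers and bolt_c above 1 N))), for 0.02 s.
4. the right (smallest y) bolt is tapped with the fingers (more than 1 N) (((horizontal distance between bolt_a and bolt_right below 0.012 m and contact force between the fingers and bolt_a above 1 N) or (horizontal distance between bolt_b and bolt_right below 0.012 m and contact force between the fingers and bolt_b above 1 N) or (horizontal distance between bolt_c and bolt_right below 0.012 m and contact force between the fingers and bolt_c above 1 N))), for 0.02 s.
5. the cover of the loose bolt's chamber is held at least half-way open, the others shut (((horizontal distance between bolt_b and bolt_left below 0.012 m and value of joint cover_left above 0.65 rad and contact force between the fingers and cover_left above 0.3 N and value of joint each of cover_mid, cover_right below 0.08 rad) or (horizontal distance between bolt_b and bolt_mid below 0.012 m and value of joint cover_mid above 0.65 rad and contact force between the fingers and cover_mid above 0.3 N and value of joint each of cover_left, cover_right below 0.08 rad) or (horizontal distance between bolt_b and bolt_right below 0.012 m and value of joint cover_right above 0.65 rad and contact force between the fingers and cover_right above 0.3 N and value of joint each of cover_left, cover_mid below 0.08 rad))), for 0.3 s.
At the end, for the whole second after the job is handed in: The cover of the chamber whose bolt is loose is held still by the fingers (more than 0.3 N on it), opened beyond 0.65 rad; the other two covers are shut (below 0.08 rad); the stopper is home within 1.5 mm (value of joint stopper above 0.0085 m and ((horizontal distance between bolt_b and bolt_left below 0.012 m and value of joint cover_left above 0.65 rad and contact force between the fingers and cover_left above 0.3 N and value of joint each of cover_mid, cover_right below 0.08 rad and velocity of joint cover_left between -0.1 and 0.1 rad/s) or (horizontal distance between bolt_b and bolt_mid below 0.012 m and value of joint cover_mid above 0.65 rad and contact force between the fingers and cover_mid above 0.3 N and value of joint each of cover_left, cover_right below 0.08 rad and velocity of joint cover_mid between -0.1 and 0.1 rad/s) or (horizontal distance between bolt_b and bolt_right below 0.012 m and value of joint cover_right above 0.65 rad and contact force between the fingers and cover_right above 0.3 N and value of joint each of cover_left, cover_mid below 0.08 rad and velocity of joint cover_right between -0.1 and 0.1 rad/s))); the arm keeps its last pose, push and grip.
It fails at once if the cover of a tight bolt's chamber is opened (beyond 0.2 rad) ((not (horizontal distance between bolt_b and bolt_left below 0.012 m) and value of joint cover_left above 0.2 rad) or (not (horizontal distance between bolt_b and bolt_mid below 0.012 m) and value of joint cover_mid above 0.2 rad) or (not (horizontal distance between bolt_b and bolt_right below 0.012 m) and value of joint cover_right above 0.2 rad)).
It fails at once if a bystander is moved by more than 30 mm (distance of any of vial_deck, vial_back, wrench, screwdriver, wash_bottle, beaker, sample_jar from where it was at the start of the episode above 0.03 m).
It also fails if it takes over 61 s, if anything falls off the work surface, if the arm or the gripper's body presses on something with over 40 N, if the wrist force passes 120 N, or if a joint passes its speed limit or range.

ROBOT

A 6-joint arm with a two-finger parallel gripper is mounted at the origin on the work surface. World frame = base frame: x ahead of the robot, y to its left, z up, the work surface at z = 0. Lengths are in m, angles in rad, forces in N, time in s.
With the tool pointing down it reaches from about 0.35 to 0.975 m from the base axis. Payload 4.9 kg.
Tool frame: the origin (TCP) lies between the finger pads; the fingertips stand 22 mm ahead of it and the grasp point (between the pads) lies 3 mm ahead of it; z points along the fingers, y is the line along which they close (so a half turn about z gives the same grasp; the last joint's range is limited). The gripper opens to 85 mm and grips with 20 to 120 N. Pads are 22 mm wide; open, the fingers measure 114 mm over their backs; the gripper's body (76 mm by 85 mm) begins 54 mm behind the grasp point. The pads swing forward as they close: fully open they stand 13 mm farther back than shut.
Start: joints at [1.174, 0.053, 1.613, -0, 1.476, -0.119], TCP at [0.171, 0.601, 0.253] pointing down, gripper open.
Joint ranges: [-3.01, 3.01], [-1.01, 2.22], [0.06, 2.58], [-1.02, 4.17], [0.09, 2.62], [-3.14, 3.14]. Speed limits (rad/s): [2.57, 2.57, 3.14, 3.14, 3.14, 3.14].

INTERFACE

Orientations are given as a unit quaternion [w, x, y, z].
In Python, from plant import state, grab_frame, get_calibration, job_done, recognise, regions_of gives the robot as it stands.
- The arm moves only by the tool apply_moves, never from a script. Its argument "targets" is a list of rows, each an object with "translation": the shift along the tool's x, y, z normalised to -1 to 1, where 1 is 100 mm, a list of three; "twist": the turn about the tool's z normalised to -1 to 1, where 1 is 0.1 rad; "hand": the opening, from 0 (shut) to 1 (fully open). A call has 1 to 8 rows; each row shifts and turns the commanded pose from where the row before left it, along the tool's axes as they then stand; what a row does not reach is not made up. A row lasts 1/10 s, in which the tool goes at most 50 mm and 8.59 degrees, less where a joint would pass 70% of its speed; a pose out of reach is approached as far as the arm can. A call with a number of a shift or a turn outside -1 to 1 is refused whole. A call with a gripper value outside its range is refused whole. The fingers move at their own pace and stop on an object; the grip force is fixed at half the most. Time passes only in rows, so rows that do not move let the fingers close. It gives the time, the measured TCP pose, the force, the opening and the grip force at its end, in the units of the state.
- state(): the state, without advancing time (a new reading comes with each control period).
- grab_frame(name): name is "scene" or "top" or "wrist"; returns the picture (400x640x3 uint8, red, green, blue); there is no depth.
- get_calibration(name): a dict with "camera_matrix" (3x3 intrinsics, pixels), "pose" (4x4, takes a point from camera to world coordinates). Camera axes: x right, y up, looking along -z (the intrinsics and any distortion apply to the point x, -y, -z); pixel columns grow to the right and rows downward; lengths in m; the calibration is good to about 2 mm. The wrist camera is an equidistant fisheye: a pixel r from the principal point sees the ray r / f radians off the axis. A picture is of the moment at which its call begins: read the wrist's pose just before it. get_calibration takes no time and is no camera call; for the wrist camera it gives the pose at the moment of the call.
- job_done(): hands the job in; it is judged then, once.
Trained networks look in the newest picture that a camera, given by its name, has taken for a name from the list of things; names that differ only in an ending like _2 or _b are one class to them, and where a whole thing is asked for, a point or a joint stands for the part that bears it (a point fixed in the world has none). Each returns a list of dicts, best first, with "score" (0 to 1); they miss things now and then, are a little off and sometimes report something else, mostly with a low value. They report only what shows in the picture. A call takes as long as a camera call.
- recognise(camera, query): "point" ([x, y, z] in m, in world coordinates, good to about 4 mm: the middle of the surface that is visible of it).
- regions_of(camera, query): "pixels" (400x640 bool, what is visible of it).
The state is a dict: "time": time; "joint_pos": joint angles; "joint_vel": joint speeds; "joint_efforts": joint torques, N m; "tool_pos": TCP position; "tool_rot": TCP orientation; "contact_force": force on the tool from outside, world axes, zero at the start; "ft_torque": the same for the moment, N m; "gripper_width": opening from 0.0 (shut) to 1.0 (fully open); "grasp_force": force on a finger pad.
Only numpy, scipy, OpenCV 4.12 (cv2) and the standard library are available. Lean on these libraries where they do the work, as an engineer would, in place of code of your own. Each camera call takes 0.05 s, during which the arm holds its last target. There are 200 camera calls.

## Working session

There is one attempt and no reset: what is moved stays moved. The work goes in short steps, Python scripts to look and compute and a tool call to move; the robot and the scene stay as the last step left them, time stands still between calls to the robot, and variables do not carry over. Pictures are saved under pics/ and viewed, at most 10 in all, crops included, and the job is handed in when it is done.

Besides the shell and the picture viewer there is one more tool, called after "Request:" by a JSON object that holds its "fn" and its "kwargs", one argument or row to a line. apply_moves: Moves the arm, as the interface text tells. Its arguments: {"type":"object","properties":{"targets":{"type":"array"}},"required":["targets"]}

```bash
mkdir -p pics
cat > h.py <<'E'
import numpy as np, cv2
from plant import *
from scipy.spatial.transform import Rotation as R
def save(cam,fn):
    im=grab_frame(cam); cv2.imwrite('pics/'+fn,im[:,:,::-1]); return im
E
python3 - <<'E'
from h import *
s=state(); print(s)
for cam in ['top','scene']:
    save(cam,cam+'0.png')
    for q in ['unit','stopper_top','bolt_left','handle_left','vial_deck','vial_back','wash_bottle','beaker','sample_jar']:
        print(cam,q,[(np.round(d['point'],4).tolist(),round(d['score'],2)) for d in recognise(cam,q)][:5])
print(get_calibration('top'))
E
```

```text
{'time': 0.0, 'joint_pos': array([ 1.17402949e+00,  5.33606776e-02,  1.61427043e+00, -2.02536840e-09,
        1.47598962e+00, -1.19037392e-01]), 'joint_vel': array([ 2.76019574e-04,  1.14130334e-03,  1.04872690e-03, -1.18804566e-04,
       -5.95900580e-05, -1.29986088e-03]), 'joint_efforts': array([-2.87207724e-03, -3.93684411e+01, -3.70173383e+01, -2.89749187e-04,
        7.20647833e-03,  3.81323090e-06]), 'tool_pos': array([0.1711599 , 0.60051847, 0.25207468]), 'tool_rot': array([-2.58631651e-04,  1.38418786e-01,  9.90373269e-01, -9.80499575e-04]), 'contact_force': array([ 0.77705375, -0.07515525,  0.55296909]), 'ft_torque': array([-0.01958101,  0.03088526, -0.06278739]), 'grasp_force': 0.0, 'gripper_width': 1.001818561394538}
top unit [([0.5653, 0.0038, 0.0987], 0.61)]
top stopper_top [([0.4765, -0.4608, 0.0682], 0.68), ([0.5577, -0.1834, 0.132], 0.59), ([0.6887, 0.0384, 0.1552], 0.2)]
top bolt_left [([0.5636, 0.0075, 0.0942], 0.58), ([0.5977, -0.0775, 0.1149], 0.41)]
top handle_left [([0.577, 0.1233, 0.1085], 0.72)]
top vial_deck [([0.6554, -0.1837, 0.1519], 0.46)]
top vial_back 
[... 579 characters left out ...]
.1347], 0.28)]
scene wash_bottle [([0.5625, 0.4147, 0.0859], 0.75), ([0.5889, 0.0188, 0.1136], 0.54)]
scene beaker [([0.5807, -0.4249, 0.0539], 0.83), ([0.4949, -0.0938, 0.1216], 0.27)]
scene sample_jar [([0.4956, -0.4741, 0.0586], 0.59), ([0.6009, -0.0806, 0.1175], 0.36)]
{'camera_matrix': array([[397.56339913,   0.        , 324.26895311],
       [  0.        , 397.56339913, 200.15470771],
       [  0.        ,   0.        ,   1.        ]]), 'pose': array([[-0.01707926,  0.9920842 , -0.12440758,  0.38834437],
       [-0.99974271, -0.01508711,  0.01693772,  0.02813014],
       [ 0.01492669,  0.12466485,  0.99208662,  1.40795513],
       [ 0.        ,  0.        ,  0.        ,  1.        ]])}
```

Run:
```python
import cv2
im=cv2.imread('pics/top0.png'); cv2.imwrite('pics/top0c.png',cv2.resize(im[100:280,200:460],None,fx=3,fy=3,interpolation=cv2.INTER_CUBIC))
```

```text
(no output)
```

View pics/top0c.png

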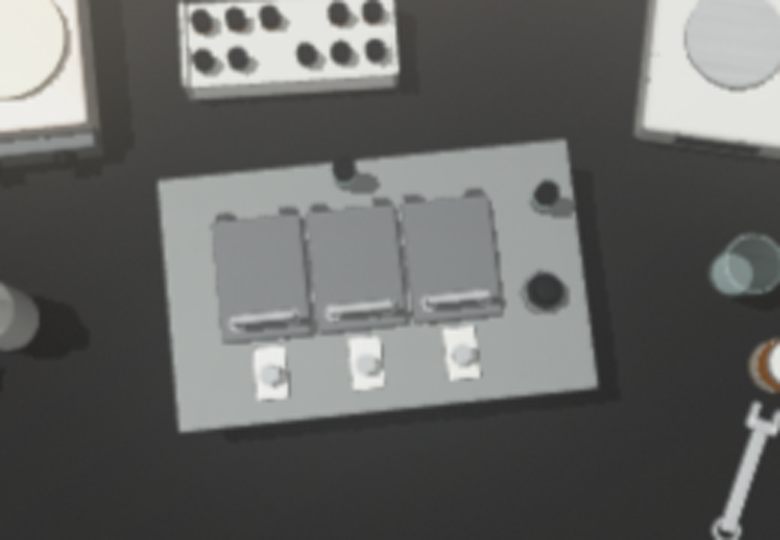

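View pics/scene0.png

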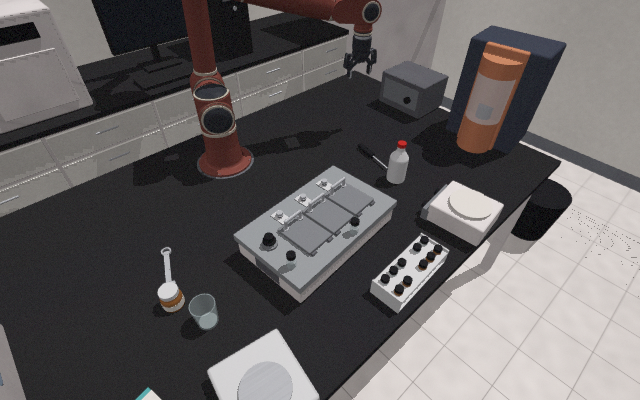

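The top view shows the deck corners at crop pixels (158,180), (567,140), (597,385) and (180,432). The bolts are at (272,375), (368,364) and (464,354), and the stopper at (545,291). All the covers are shut. I'll fit the unit pose from these.

```bash
cat > fit.py <<'E'
from h import *
from scipy.optimize import least_squares
c=get_calibration('top'); K=c['camera_matrix']; P=np.linalg.inv(c['pose'])
def proj(X):
    X=np.atleast_2d(X); p=X@P[:3,:3].T+P[:3,3]
    return np.c_[K[0,0]*p[:,0]/-p[:,2]+K[0,2], K[1,1]*-p[:,1]/-p[:,2]+K[1,2]]
px=np.array([(158,180),(567,140),(597,385),(180,432),(272,375),(368,364),(464,354),(545,291)],float)
px=(px+.5)/3-.5+[200,100]
def model(p):
    x,y,yaw,bx,sx=p
    U=np.array([(.14,.23,.1),(.14,-.23,.1),(-.14,-.23,.1),(-.14,.23,.1),(bx,.125,.122),(bx,.02,.122),(bx,-.085,.122),(sx,-.182,.14)])
    r=R.from_euler('z',yaw).as_matrix(); return U@r.T+[x,y,0]
r=least_squares(lambda p:(proj(model(p))-px).ravel(),[.58,0,.1,-.08,0])
W=model(r.x)
if __name__=='__main__':
    print(r.x.round(4)); print((proj(W)-px).round(2)); print(W.round(4))
    w=get_calibration('wrist'); print(w['pose'].round(3), R.from_quat(state()['tool_rot'],scalar_first=True).as_matrix().round(3))
E
python3 fit.py
```

```text
[ 0.5734  0.0028  0.0905 -0.0908 -0.0337]
[[-0.02  0.18]
 [-0.46 -0.33]
 [ 0.33  0.4 ]
 [-0.04 -0.23]
 [-0.59 -0.08]
 [-0.28  0.14]
 [-0.12  0.04]
 [ 1.15 -0.15]]
[[ 0.6921  0.2445  0.1   ]
 [ 0.7337 -0.2136  0.1   ]
 [ 0.4548 -0.2389  0.1   ]
 [ 0.4132  0.2192  0.1   ]
 [ 0.4717  0.1191  0.122 ]
 [ 0.4812  0.0145  0.122 ]
 [ 0.4907 -0.0901  0.122 ]
 [ 0.5563 -0.1815  0.14  ]]
[[ 0.274 -0.913 -0.303  0.093]
 [ 0.962  0.261  0.086  0.623]
 [ 0.    -0.315  0.949  0.374]
 [ 0.     0.     0.     1.   ]] [[-0.962  0.274 -0.   ]
 [ 0.274  0.962 -0.   ]
 [ 0.    -0.    -1.   ]]
```

Request:
{"fn": "apply_moves", "kwargs": {
  "targets": [
    {"translation": [0, 0, 0], "twist": 1, "hand": 0},
    {"translation": [0, 0, 0], "twist": 1, "hand": 0},
    {"translation": [0, 0, 0], "twist": 1, "hand": 0},
    {"translation": [0, 0, 0], "twist": 1, "hand": 0},
    {"translation": [0, 0, 0], "twist": 1, "hand": 0},
    {"translation": [0, 0, 0], "twist": 1, "hand": 0},
    {"translation": [0, 0, 0], "twist": 1, "hand": 0},
    {"translation": [0, 0, 0], "twist": 1, "hand": 0}
  ]
}}

```text
time: 1.8
tool_pos: [0.1714, 0.601, 0.2533]
tool_rot: [0.0, 0.515, 0.857, 0.0]
contact_force: [-0.3, -0.3, 0.4]
gripper_width: 0.001
grasp_force: 0.0
```

Request:
{"fn": "apply_moves", "kwargs": {
  "targets": [
    {"translation": [0, 0, 0], "twist": 1, "hand": 0},
    {"translation": [0, 0, 0], "twist": 1, "hand": 0},
    {"translation": [0, 0, 0], "twist": 1, "hand": 0},
    {"translation": [0, 0, 0], "twist": 1, "hand": 0},
    {"translation": [0, 0, 0], "twist": 0.03, "hand": 0}
  ]
}}

```text
time: 2.3
tool_pos: [0.1714, 0.601, 0.2533]
tool_rot: [0.0, 0.675, 0.738, -0.0]
contact_force: [0.3, -0.1, 0.3]
gripper_width: -0.0
grasp_force: 0.0
```

```bash
cat > rel.py <<'E'
import sys
from fit import *
def rel(pt):
    s=state(); T=R.from_quat(s['tool_rot'],scalar_first=True).as_matrix()
    return (T.T@(np.array(pt)-s['tool_pos'])*10).round(3)
H=lambda th:None
if __name__=='__main__':
    s=state();T=R.from_quat(s['tool_rot'],scalar_first=True).as_matrix()
    print(s['time'],s['tool_pos'].round(4),'yang',np.arctan2(T[1,1],T[0,1]).round(4),s['gripper_width'],s['contact_force'].round(2))
    for n,p in zip(['left','mid','right','stop'],W[4:]): print(n,rel(p))
E
python3 rel.py
```

```text
2.3 [0.1714 0.601  0.2533] yang 0.09 -0.0002413693817656588 [ 0.28 -0.06  0.25]
left [-5.07   2.558  1.313]
mid [-6.12   2.558  1.313]
right [-7.17   2.559  1.313]
stop [-8.14   3.13   1.133]
```

Request:
{"fn": "apply_moves", "kwargs": {
  "targets": [
    {"translation": [-0.45, 0.174, 0], "twist": 0, "hand": 0},
    {"translation": [-0.45, 0.174, 0], "twist": 0, "hand": 0},
    {"translation": [-0.45, 0.174, 0], "twist": 0, "hand": 0},
    {"translation": [-0.45, 0.174, 0], "twist": 0, "hand": 0},
    {"translation": [-0.45, 0.174, 0], "twist": 0, "hand": 0},
    {"translation": [-0.45, 0.174, 0], "twist": 0, "hand": 0},
    {"translation": [-0.45, 0.174, 0], "twist": 0, "hand": 0},
    {"translation": [-0.45, 0.174, 0], "twist": 0, "hand": 0}
  ]
}}

```text
time: 3.1
tool_pos: [0.3428, 0.2533, 0.2536]
tool_rot: [0.0, 0.673, 0.739, 0.001]
contact_force: [0.8, 0.7, 0.5]
gripper_width: -0.001
grasp_force: 0.0
```

Request:
{"fn": "apply_moves", "kwargs": {
  "targets": [
    {"translation": [-0.45, 0.174, 0], "twist": 0, "hand": 0},
    {"translation": [-0.45, 0.174, 0], "twist": 0, "hand": 0},
    {"translation": [-0.45, 0.174, 0], "twist": 0, "hand": 0},
    {"translation": [-0.45, 0.174, 0], "twist": 0, "hand": 0},
    {"translation": [-0.45, 0.174, 0], "twist": 0, "hand": 0},
    {"translation": [-0.45, 0.174, 0], "twist": 0, "hand": 0},
    {"translation": [-0.45, 0.174, 0], "twist": 0, "hand": 0},
    {"translation": [-0.45, 0.174, 0], "twist": 0, "hand": 0}
  ]
}}

```text
time: 3.9
tool_pos: [0.514, -0.0932, 0.2536]
tool_rot: [0.0, 0.674, 0.739, 0.0]
contact_force: [1.5, 0.5, 0.1]
gripper_width: 0.002
grasp_force: 0.0
```

```bash
python3 rel.py; python3 -c "
from h import *
save('wrist','w1.png')
for q in ['stopper_top','handle_left','bolt_left']: print(q,[(np.round(d['point'],4).tolist(),round(d['score'],2)) for d in recognise('wrist',q)][:5])
"
```

```text
3.9 [ 0.514  -0.0932  0.2536] yang 0.0917 0.0018282423892377346 [1.52 0.49 0.05]
left [ 2.152 -0.227  1.316]
mid [ 1.102 -0.229  1.316]
right [ 0.052 -0.23   1.316]
stop [-0.918  0.34   1.136]
stopper_top []
handle_left [([0.6211, 0.0834, 0.1157], 0.66)]
bolt_left [([0.5639, -0.0451, 0.0996], 0.92), ([0.4813, 0.0152, 0.1272], 0.54)]
```

View pics/w1.png

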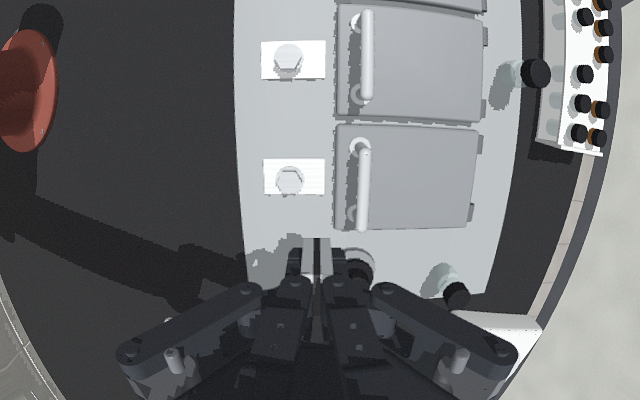

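The wrist view shows the middle and right bolts at (289,60) and (290,179), their bars at (367,57) and (363,187), and the stopper partly hidden at (360,265). I'll check these rays against my fit.

Run:
```python
from h import *
c=get_calibration('wrist');K=c['camera_matrix'];P=c['pose']
yaw=.0905;r=R.from_euler('z',yaw).as_matrix()
for n,(u,v),z in [('bm',(289,60),.122),('br',(290,179),.122),('hm',(367,57),.151),('hr',(363,187),.151)]:
    dx,dy=(u-K[0,2]),(v-K[1,2]); rr=np.hypot(dx,dy); th=rr/K[0,0]
    d=np.array([np.sin(th)*dx/rr,-np.sin(th)*dy/rr,-np.cos(th)]); w=P[:3,:3]@d
    p=P[:3,3]+w*(z-P[2,3])/w[2]; print(n,p.round(4),(r.T@(p-[.5734,.0028,0])).round(4))
```

```text
bm [0.4814 0.0136 0.122 ] [-0.0906  0.0191  0.122 ]
br [ 0.4897 -0.0848  0.122 ] [-0.0913 -0.0797  0.122 ]
hm [0.5388 0.0184 0.151 ] [-0.0331  0.0186  0.151 ]
hr [ 0.5469 -0.0778  0.151 ] [-0.0336 -0.0779  0.151 ]
```

Request:
{"fn": "apply_moves", "kwargs": {
  "targets": [
    {"translation": [-0.46, 0.17, 0], "twist": 0, "hand": 0},
    {"translation": [-0.46, 0.17, 0.1], "twist": 0, "hand": 0},
    {"translation": [0, 0, 0.4], "twist": 0, "hand": 0},
    {"translation": [0, 0, 0.3], "twist": 0, "hand": 0},
    {"translation": [0, 0, 0.06], "twist": 0, "hand": 0},
    {"translation": [0, 0, 0.06], "twist": 0, "hand": 0},
    {"translation": [0, 0, 0.04], "twist": 0, "hand": 0}
  ]
}}

```text
time: 4.8
tool_pos: [0.5562, -0.1788, 0.16]
tool_rot: [0.001, 0.674, 0.739, 0.0]
contact_force: [-3.4, 2.6, 5.3]
gripper_width: -0.001
grasp_force: 3.0
```

```bash
python3 rel.py
```

```text
4.8 [ 0.5562 -0.1788  0.16  ] yang 0.092 -0.0010060756683582712 [-3.4   2.6   5.31]
left [ 3.044 -0.568  0.376]
mid [ 1.994 -0.569  0.377]
right [ 0.944 -0.571  0.378]
stop [-0.027 -0.002  0.2  ]
```

Request:
{"fn": "apply_moves", "kwargs": {
  "targets": [
    {"translation": [0, 0, 0.03], "twist": 0, "hand": 0},
    {"translation": [0, 0, 0.03], "twist": 0, "hand": 0},
    {"translation": [0, 0, 0.03], "twist": 0, "hand": 0}
  ]
}}

```text
time: 5.1
tool_pos: [0.5569, -0.1791, 0.1539]
tool_rot: [0.002, 0.674, 0.739, 0.001]
contact_force: [-11.3, 4.6, 22.0]
gripper_width: 0.004
grasp_force: 10.9
```

Request:
{"fn": "apply_moves", "kwargs": {
  "targets": [
    {"translation": [0, 0, 0.02], "twist": 0, "hand": 0},
    {"translation": [0, 0, 0], "twist": 0, "hand": 0}
  ]
}}

```text
time: 5.3
tool_pos: [0.557, -0.1791, 0.1539]
tool_rot: [0.002, 0.674, 0.739, 0.0]
contact_force: [-11.3, 5.2, 20.1]
gripper_width: 0.002
grasp_force: 10.2
```

Request:
{"fn": "apply_moves", "kwargs": {
  "targets": [
    {"translation": [0, 0, -0.3], "twist": 0, "hand": 0},
    {"translation": [0, 0, -0.3], "twist": 0, "hand": 0},
    {"translation": [0.45, -0.12, 0], "twist": 0, "hand": 0},
    {"translation": [0.45, -0.12, 0], "twist": 0, "hand": 0},
    {"translation": [0.45, -0.12, 0], "twist": 0, "hand": 0},
    {"translation": [0.45, -0.12, 0], "twist": 0, "hand": 0},
    {"translation": [0.45, -0.09, 0], "twist": 0, "hand": 0},
    {"translation": [0.45, 0, 0], "twist": 0, "hand": 0}
  ]
}}

```text
time: 6.1
tool_pos: [0.474, 0.0865, 0.2091]
tool_rot: [0.002, 0.674, 0.739, 0.002]
contact_force: [1.2, 0.3, -0.4]
gripper_width: -0.004
grasp_force: 0.0
```

Request:
{"fn": "apply_moves", "kwargs": {
  "targets": [
    {"translation": [0.34, 0, 0], "twist": 0, "hand": 0},
    {"translation": [0, 0, 0.1], "twist": 0, "hand": 0},
    {"translation": [0, 0, 0], "twist": 0, "hand": 0}
  ]
}}

```text
time: 6.4
tool_pos: [0.471, 0.119, 0.1968]
tool_rot: [0.001, 0.673, 0.739, 0.0]
contact_force: [-0.9, 0.1, 0.1]
gripper_width: -0.002
grasp_force: 0.0
```

```bash
python3 rel.py;  python3 -c "
from h import *
save('wrist','w2.png');save('top','t2.png')
for q in ['stopper_top']: print(q,[(np.round(d['point'],4).tolist(),round(d['score'],2)) for d in recognise('wrist',q)][:5])
"
```

```text
6.4 [0.471  0.119  0.1968] yang 0.0932 -0.0015601795574135505 [-0.86  0.05  0.07]
left [0.001 0.006 0.748]
mid [-1.049  0.004  0.748]
right [-2.099e+00  1.000e-03  7.490e-01]
stop [-3.071  0.569  0.57 ]
stopper_top []
```

View pics/w2.png

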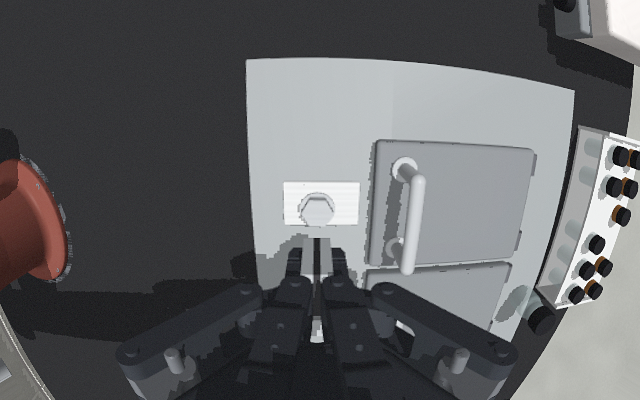

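The left bolt, at (318,208), is in line with the shut fingers at column 317. Now I'll tap it.

Request:
{"fn": "apply_moves", "kwargs": {
  "targets": [
    {"translation": [0, 0, 0.25], "twist": 0, "hand": 0},
    {"translation": [0, 0, 0.19], "twist": 0, "hand": 0},
    {"translation": [0, 0, 0.05], "twist": 0, "hand": 0},
    {"translation": [0, 0, 0.04], "twist": 0, "hand": 0},
    {"translation": [0, 0, 0.02], "twist": 0, "hand": 0},
    {"translation": [0, 0, 0], "twist": 0, "hand": 0}
  ]
}}

```text
time: 7.15
tool_pos: [0.4723, 0.1175, 0.144]
tool_rot: [0.001, 0.675, 0.738, 0.0]
contact_force: [-3.7, -1.5, 6.5]
gripper_width: -0.001
grasp_force: 3.2
```

Request:
{"fn": "apply_moves", "kwargs": {
  "targets": [
    {"translation": [0, 0, 0.02], "twist": 0, "hand": 0},
    {"translation": [0, 0, -0.25], "twist": 0, "hand": 0},
    {"translation": [-0.35, 0, -0.02], "twist": 0, "hand": 0},
    {"translation": [-0.35, 0, 0], "twist": 0, "hand": 0},
    {"translation": [-0.35, 0, 0], "twist": 0, "hand": 0},
    {"translation": [0, 0, 0], "twist": 0, "hand": 0}
  ]
}}

```text
time: 7.75
tool_pos: [0.4821, 0.0101, 0.1681]
tool_rot: [0.002, 0.676, 0.736, 0.0]
contact_force: [0.3, 0.9, 0.6]
gripper_width: -0.0
grasp_force: 0.0
```

```bash
python3 rel.py
```

```text
7.75 [0.4821 0.0101 0.1681] yang 0.0849 -0.00040501744648752385 [0.29 0.94 0.6 ]
left [ 1.096 -0.012  0.459]
mid [ 0.046 -0.006  0.461]
right [-1.004 -0.     0.463]
stop [-1.971  0.576  0.286]
```

Request:
{"fn": "apply_moves", "kwargs": {
  "targets": [
    {"translation": [0.04, 0, 0.16], "twist": 0, "hand": 0},
    {"translation": [0, 0, 0.05], "twist": 0, "hand": 0},
    {"translation": [0, 0, 0.04], "twist": 0, "hand": 0},
    {"translation": [0, 0, 0.02], "twist": 0, "hand": 0},
    {"translation": [0, 0, 0], "twist": 0, "hand": 0}
  ]
}}

```text
time: 8.25
tool_pos: [0.4806, 0.0178, 0.1397]
tool_rot: [0.0, 0.674, 0.738, 0.0]
contact_force: [-1.2, 0.3, 1.7]
gripper_width: -0.001
grasp_force: 0.8
```

The middle bolt gave, sinking to TCP 0.1397. I'll push on to its stop to be certain, then go to the right bolt.

Request:
{"fn": "apply_moves", "kwargs": {
  "targets": [
    {"translation": [0, 0, 0.025], "twist": 0, "hand": 0},
    {"translation": [0, 0, 0.01], "twist": 0, "hand": 0},
    {"translation": [0, 0, 0], "twist": 0, "hand": 0}
  ]
}}

```text
time: 8.55
tool_pos: [0.4811, 0.0177, 0.1387]
tool_rot: [0.0, 0.674, 0.738, 0.0]
contact_force: [-6.8, 1.1, 14.0]
gripper_width: -0.0
grasp_force: 6.8
```

Request:
{"fn": "apply_moves", "kwargs": {
  "targets": [
    {"translation": [0, 0, -0.3], "twist": 0, "hand": 0},
    {"translation": [-0.35, 0, 0], "twist": 0, "hand": 0},
    {"translation": [-0.35, 0, 0], "twist": 0, "hand": 0},
    {"translation": [-0.35, 0, 0], "twist": 0, "hand": 0},
    {"translation": [0, 0, 0], "twist": 0, "hand": 0}
  ]
}}

```text
time: 9.05
tool_pos: [0.4905, -0.0901, 0.1664]
tool_rot: [0.001, 0.676, 0.737, -0.0]
contact_force: [-0.9, 0.4, -0.0]
gripper_width: -0.0
grasp_force: 0.0
```

```bash
python3 rel.py
```

```text
9.05 [ 0.4905 -0.0901  0.1664] yang 0.086 -0.00012268022356293575 [-0.88  0.37 -0.01]
left [ 2.101 -0.008  0.441]
mid [ 1.051 -0.003  0.443]
right [0.001 0.001 0.444]
stop [-0.967  0.576  0.267]
```

Request:
{"fn": "apply_moves", "kwargs": {
  "targets": [
    {"translation": [0, 0, 0.15], "twist": 0, "hand": 0},
    {"translation": [0, 0, 0.04], "twist": 0, "hand": 0},
    {"translation": [0, 0, 0.04], "twist": 0, "hand": 0},
    {"translation": [0, 0, 0.03], "twist": 0, "hand": 0},
    {"translation": [0, 0, 0], "twist": 0, "hand": 0}
  ]
}}

```text
time: 9.55
tool_pos: [0.4891, -0.0859, 0.1439]
tool_rot: [-0.002, 0.674, 0.739, -0.002]
contact_force: [-17.2, 3.0, 26.9]
gripper_width: -0.003
grasp_force: 13.8
```

The right bolt is tight: no give at 27 N. The middle one is loose, so I'll go up and over the middle handle with the hand half open.

Request:
{"fn": "apply_moves", "kwargs": {
  "targets": [
    {"translation": [0, 0, -0.35], "twist": 0, "hand": 0},
    {"translation": [0, 0, -0.35], "twist": 0, "hand": 0.5},
    {"translation": [0.35, 0.2, 0], "twist": 0, "hand": 0.5},
    {"translation": [0.35, 0.2, 0], "twist": 0, "hand": 0.5},
    {"translation": [0.3, 0.19, 0], "twist": 0, "hand": 0.5},
    {"translation": [0, 0, 0], "twist": 0, "hand": 0.5}
  ]
}}

```text
time: 10.15
tool_pos: [0.5401, 0.0221, 0.209]
tool_rot: [-0.001, 0.672, 0.74, 0.0]
contact_force: [-0.4, -2.0, 0.3]
gripper_width: 0.501
grasp_force: 0.0
```

Run:
```python
from rel import *
yaw=r.x[2]; M=R.from_euler('z',yaw).as_matrix()
p=M@[-.032,.02,.155]+[r.x[0],r.x[1],0]
s=state();print(s['time'],s['tool_pos'],s['gripper_width'],p,rel(p))
save('wrist','w3.png')
c=get_calibration('wrist');print(c['pose'].round(4).tolist(),c['camera_matrix'].tolist())
```

```text
10.15 [0.54011781 0.02211705 0.20904909] 0.5011767379077138 [0.5397696  0.01982325 0.155     ] [-0.023 -0.005  0.54 ]
[[0.9955, -0.0898, -0.0295, 0.5312], [0.0945, 0.9454, 0.3118, 0.1003], [-0.0001, -0.3132, 0.9497, 0.3294], [0.0, 0.0, 0.0, 1.0]] [[309.70691628693146, 0.0, 316.4203980455074], [0.0, 309.70691628693146, 192.28684152666253], [0.0, 0.0, 1.0]]
```

View pics/w3.png

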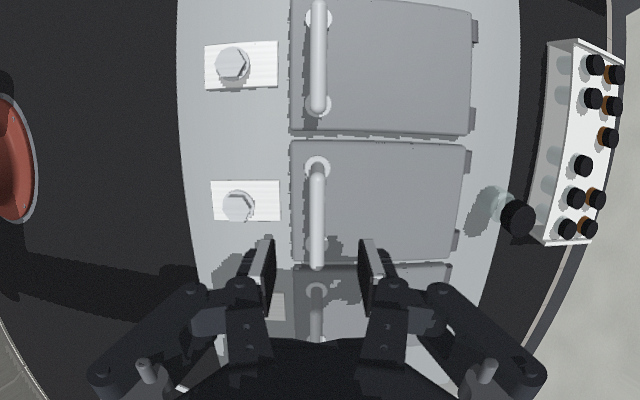

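The middle bar, at (317,215), is centred between the open fingers at columns 265 and 370. I'll descend and grip.

Request:
{"fn": "apply_moves", "kwargs": {
  "targets": [
    {"translation": [-0.02, 0, 0.25], "twist": 0, "hand": 0.5},
    {"translation": [0, 0, 0.2], "twist": 0, "hand": 0.5},
    {"translation": [0, 0, 0.09], "twist": 0, "hand": 0.5},
    {"translation": [0, 0, 0], "twist": 0, "hand": 0.5},
    {"translation": [0, 0, 0], "twist": 0, "hand": 0},
    {"translation": [0, 0, 0], "twist": 0, "hand": 0},
    {"translation": [0, 0, 0], "twist": 0, "hand": 0},
    {"translation": [0, 0, 0], "twist": 0, "hand": 0}
  ]
}}

```text
time: 11.0
tool_pos: [0.5408, 0.0156, 0.1574]
tool_rot: [0.001, 0.675, 0.738, 0.001]
contact_force: [0.2, -0.2, 3.5]
gripper_width: 0.086
grasp_force: 58.8
```

```bash
python3 rel.py
python3 - <<'E'
import numpy as np
f=np.arctan2(44,115);p=[0,0]
for th in np.arange(0,.91,.1): print(th.round(1), (115-123.1*np.cos(f+th)).round(1),(123.1*np.sin(f+th)-44).round(1))
E
```

```text
11.0 [0.5408 0.0156 0.1574] yang 0.0899 0.08630304650819463 [ 0.15 -0.21  3.49]
left [ 1.093 -0.596  0.352]
mid [ 0.043 -0.596  0.352]
right [-1.007 -0.595  0.353]
stop [-1.977 -0.023  0.175]
0.0 0.0 -0.0
0.1 5.0 11.2
0.2 11.1 22.0
0.3 18.2 32.0
0.4 26.2 41.3
0.5 35.2 49.7
0.6 44.9 57.2
0.7 55.4 63.7
0.8 66.5 69.1
0.9 78.0 73.4
```

Request:
{"fn": "apply_moves", "kwargs": {
  "targets": [
    {"translation": [0, 0.02, -0.056], "twist": 0, "hand": 0},
    {"translation": [0, 0.03, -0.056], "twist": 0, "hand": 0},
    {"translation": [0, 0.03, -0.054], "twist": 0, "hand": 0},
    {"translation": [0, 0.03, -0.054], "twist": 0, "hand": 0},
    {"translation": [0, 0, 0], "twist": 0, "hand": 0}
  ]
}}

```text
time: 11.5
tool_pos: [0.5508, 0.0166, 0.1784]
tool_rot: [-0.0, 0.675, 0.738, -0.001]
contact_force: [-0.4, -3.0, -2.8]
gripper_width: 0.092
grasp_force: 58.6
```

Request:
{"fn": "apply_moves", "kwargs": {
  "targets": [
    {"translation": [0, 0.035, -0.05], "twist": 0, "hand": 0},
    {"translation": [0, 0.036, -0.05], "twist": 0, "hand": 0},
    {"translation": [0, 0.04, -0.047], "twist": 0, "hand": 0},
    {"translation": [0, 0.04, -0.046], "twist": 0, "hand": 0},
    {"translation": [0, 0.045, -0.042], "twist": 0, "hand": 0},
    {"translation": [0, 0.045, -0.042], "twist": 0, "hand": 0},
    {"translation": [0, 0.049, -0.038], "twist": 0, "hand": 0},
    {"translation": [0, 0.048, -0.037], "twist": 0, "hand": 0}
  ]
}}

```text
time: 12.3
tool_pos: [0.5832, 0.0195, 0.2151]
tool_rot: [-0.001, 0.675, 0.738, -0.002]
contact_force: [-12.2, -3.9, 12.8]
gripper_width: 0.083
grasp_force: 59.1
```

Request:
{"fn": "apply_moves", "kwargs": {
  "targets": [
    {"translation": [0, 0.052, -0.033], "twist": 0, "hand": 0},
    {"translation": [0, 0.053, -0.032], "twist": 0, "hand": 0},
    {"translation": [0, 0.055, -0.027], "twist": 0, "hand": 0},
    {"translation": [0, 0.056, -0.027], "twist": 0, "hand": 0},
    {"translation": [0, 0, 0], "twist": 0, "hand": 0},
    {"translation": [0, 0, 0], "twist": 0, "hand": 0},
    {"translation": [0, 0, 0], "twist": 0, "hand": 0},
    {"translation": [0, 0, 0], "twist": 0, "hand": 0}
  ]
}}

```text
time: 13.1
tool_pos: [0.6064, 0.0215, 0.2296]
tool_rot: [0.001, 0.675, 0.738, 0.0]
contact_force: [-7.6, -2.9, 11.3]
gripper_width: 0.084
grasp_force: 59.7
```

Run:
```python
from h import *
im=save('top','t4.png'); cv2.imwrite('pics/t4c.png',cv2.resize(im[100:280,200:460,::-1],None,fx=3,fy=3)); save('wrist','w4.png')
s=state();print(s['time'],s['tool_pos'],s['contact_force'],s['grasp_force'],s['gripper_width'])
```

```text
13.2 [0.60634891 0.02151066 0.22953894] [-8.00741388 -2.09797303 10.68862014] 59.73088324069977 0.08572085210648261
```

View pics/w4.png

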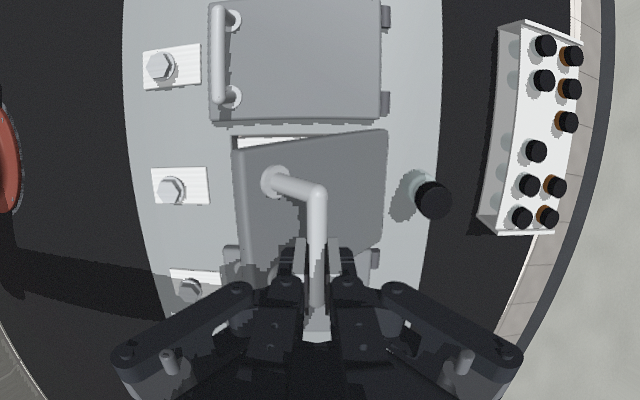

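View pics/t4c.png

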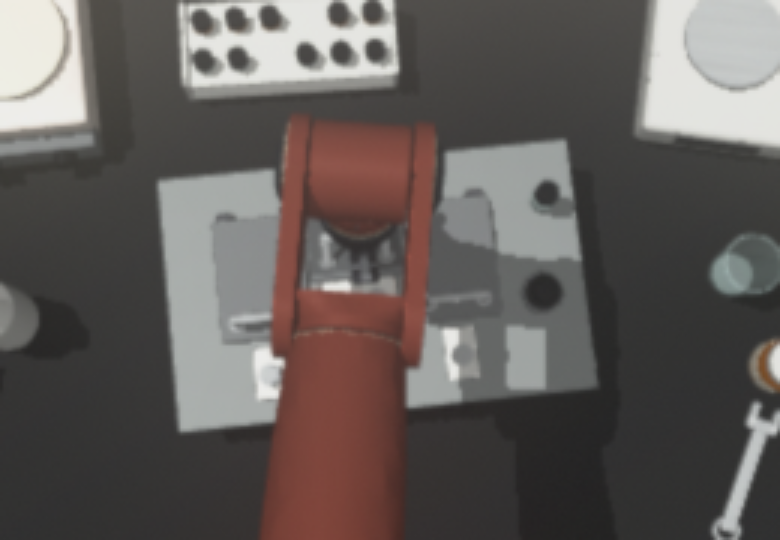

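The middle cover is open, with its bar held at wrist pixel (317,230), and the other covers are shut. The bystanders are in place in the top view. The bar has moved +66 mm and +72 mm, which is about 0.8 rad, and it is holding still. Handing in.

```bash
python3 -c "
from plant import *
print(job_done())"
```

```text
the job is handed in; nothing more can be done
None
```

The job is handed in, with no verdict returned: the stopper is home, the bolts were tapped left to right and the middle one was loose, and its cover is held about 0.8 rad open with the other two shut.

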